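Centre the ball finial on its painting stand

ROBOT

A 6-joint arm with a two-finger parallel gripper is mounted at the origin on the work surface. World frame = base frame: x ahead of the robot, y to its left, z up, the work surface at z = 0. Lengths are in m, angles in rad, forces in N, time in s.
With the tool pointing down it reaches from about 0.275 to 1 m from the base axis. Payload 8.4 kg.
Tool frame: the origin (TCP) lies midway between the tips of the shut fingers; the grasp point (between the pads) lies 19 mm behind it; x points along the fingers, y is the direction in which the jaws open and shut, and the axes are right-handed (so a half turn about x gives the same grasp; the last joint's range is limited). The gripper opens to 85 mm and grips with 20 to 120 N. Pads are 22 mm wide; open, the fingers measure 114 mm over their backs; the gripper's body (76 mm by 85 mm) begins 54 mm behind the grasp point. The pads swing forward as they close: fully open they stand 13 mm farther back than shut.
Start: joints at [-1.125, 0.353, 1.633, -0, 1.155, -0.002], TCP at [0.271, -0.563, 0.231] pointing down, gripper open.
Joint ranges: [-2.63, 2.63], [-0.92, 2.1], [0.06, 2.66], [-1.3, 4.44], [0, 2.69], [-3.02, 3.02]. Speed limits (rad/s): [2.22, 2.22, 2.79, 3.14, 3.14, 3.14].

INTERFACE

Orientations are given as [roll, pitch, yaw] about the fixed x, y, z axes, in that order (R = Rz(yaw) Ry(pitch) Rx(roll)).
In Python, from workcell import monitor, vision, job, search_frame, masks_of gives the robot as it stands.
- The arm moves only by the shell command python3 -m jog 'ROWS'. ROWS is JSON, one flat list of numbers, 5 for each row, row after row: the closure, from 0 (fully open) to 1 (shut), then the shift along the tool's x, y, z in mm, then the turn about the tool's x in rad. A call has exactly 8 rows; each row shifts and turns the commanded pose from where the row before left it, along the tool's axes as they then stand; what a row does not reach is not made up. A row lasts 1/10 s, in which the tool goes at most 50 mm and 8.59 degrees, less where a joint would pass 70% of its speed; a pose out of reach is approached as far as the arm can. A call with a gripper value outside its range is refused whole. The fingers move at their own pace and stop on an object; the grip force is fixed at half the most. Time passes only in rows, so rows that do not move let the fingers close, or fill a call up. It gives the time, the measured TCP pose, the force and the opening at its end, in the units of the state.
- monitor.get_state(): the state, without advancing time (a new reading comes with each control period).
- vision.camera(name): name is "scene" or "top"; returns a dict with "img" (480x640x3 uint8, red, green, blue), "vertical_fov" (degrees; the focal length in pixels is half the picture's height over the tangent of half this angle, whatever the lens; pixels are square), "cx", "cy" (the principal point, pixels), "cam_to_world" (4x4, takes a point from camera to world coordinates). Camera axes: x right, y down, z forward; pixel columns grow to the right and rows downward; lengths in m; the calibration is good to about 2 mm. A picture is of the moment at which its call begins. There is no depth.
- job.finish_job(): hands the job in, once; it reports no verdict.
Trained networks look in a picture, given as the dict that the camera call returned (one of the last four; its "shot" number tells which), for a name from the list of things; names that differ only in an ending like _2 or _b are one class to them, and where a whole thing is asked for, a point or a joint stands for the part that bears it (a point fixed in the world has none). Each returns a list of dicts, best first, with "conf" (0 to 1); they miss things now and then, are a little off and sometimes report something else, mostly with a low value. They report only what shows in the picture. A call takes as long as a camera call. They do not tell look-alikes from the thing itself.
- search_frame(picture, target): "bbox" ([left, top, right, bottom] in pixels, round what is visible of it).
- masks_of(picture, target): "region" (480x640 bool, what is visible of it) and "bbox" ([left, top, right, bottom] in pixels, round what is visible of it).
The state is a dict: "clock": time; "q": joint angles; "dq": joint speeds; "joint_torque": joint torques, N m; "eef_pos": TCP position; "tool_rot": TCP orientation; "ft_force": force on the tool from outside, world axes, zero at the start; "wrist_torque": the same for the moment, N m; "gripper_width": opening from 0.0 (shut) to 1.0 (fully open).
Only numpy, scipy, OpenCV 4.12 (cv2) and the standard library are available. Lean on these libraries where they do the work, as an engineer would, in place of code of your own. Each camera call takes 0.05 s, during which the arm holds its last target.

TASK

The wooden finial with the ball top stands off-centre on its small round painting stand. Push it into the middle of the plate with light taps of a fingertip, so that an even rim shows all round (centred to within half a centimetre), and leave it standing there. Do not grip or lift it, do not strike it hard or topple it, and leave the pointed finial on the other stand and everything else on the bench as they are.

Things in the scene. Friction and masses are not known exactly. Their poses are not given: they have to be found in the camera images.
- ball_finial: plain wooden finial with BALL top, upright, off-centre on stand a. Origin: centre of its underside; z up along its axis. Foot: disc of diameter 34, 12 high; neck diameter 16; ball diameter 28, centred 31 up; 45 high. 100 to 200 g, centre of mass about 24 up, friction on plate 0.5 to 0.7: pushed low at the foot it slides, pushed at the ball it rocks and may topple. Sizes in mm.
- stand_a_top (a point): centre of the plate of stand a (upper surface, 60 above the bench). Fixed stand that carries the ball finial: flat round aluminium plate of diameter 76, 6 thick, on a post of diameter 22, with a round foot of diameter 92, 8 high; screwed to the bench. It may stand left or right. Sizes in mm.
- stand_b_top (a point): centre of the plate of stand b (upper surface, 60 above the bench), an identical fixed stand that carries the pointed finial. Sizes in mm.
- spire_finial: plain light-wood turned finial with a POINTED top, already centred on the plate of stand b; to be left alone. Origin: centre of its underside. Foot disc of diameter 38, 14 high; 60 high in all; widest above the foot 34. Sizes in mm.
- paint_tin: loose bystander: closed blue paint tin, diameter 74, 55 high. Origin: centre of its underside. Sizes in mm.
- putty_tin: loose bystander: low white putty tin, diameter 57, 36 high, between the two stands. Origin: centre of its underside. Sizes in mm.
- brush: loose bystander: flat paint brush lying on the bench, 200 long, 44 wide, 15 high, bristles to its +x. Origin: centre of its underside (brush: about the middle of its metal ferrule). Sizes in mm.
- sanding_block: loose bystander: cork sanding block, 70 x 45 x 31 high. Origin: centre of its underside. Sizes in mm.
- tape_roll: loose bystander: roll of paper tape lying flat, diameter 96, 25 high. Origin: centre of its underside. Sizes in mm.
- spare_finial: loose bystander: second pointed wooden finial, same as spire_finial (foot diameter 38, 60 high), standing directly on the bench. Origin: centre of its underside. Sizes in mm.
- scraper: loose bystander: flat scraper lying on the bench, 175 long, 40 wide, 18 high, wooden handle to its -x. Origin: centre of its underside (scraper: about where handle and blade meet). Sizes in mm.
Not all that is in view belongs to the job. Leave any blue or turquoise look-alike of the ball_finial alone.

How it is judged:
By the outcome, as a careful person would: the job done as asked, in the order asked, and still so for the second after the job is handed in, with the robot touching nothing.
It also fails if it takes over 40 s, if anything falls off the work surface, if the arm or the gripper's body presses on something with over 40 N, if the wrist force passes 120 N, or if a joint passes its speed limit or range.

## Working session

There is one attempt and no reset: what is moved stays moved. The work goes in short steps, Python scripts to look and compute and a shell command to move; the robot and the scene stay as the last step left them, time stands still between calls to the robot, and variables do not carry over. Pictures are saved under pics/ and viewed, and the job is handed in when it is done.

```bash
mkdir -p pics
python3 - <<'E'
from workcell import monitor, vision, search_frame
import cv2,numpy as np
s=monitor.get_state(); print({k:np.round(v,3).tolist() for k,v in s.items()})
for n in("scene","top"):
    c=vision.camera(n); cv2.imwrite(f"pics/{n}0.png",c["img"][:,:,::-1])
    print(n,c["vertical_fov"],c["cx"],c["cy"],np.round(c["cam_to_world"],3).tolist())
    for t in("ball_finial","stand_a_top","spire_finial","spare_finial","putty_tin","paint_tin"):
        try: print(t,[(round(d["conf"],2),np.round(d["bbox"]).tolist()) for d in search_frame(c,t)])
        except Exception as e: print(t,e)
E
```

```text
{'clock': 0.0, 'q': [-1.125, 0.354, 1.634, 0.0, 1.155, -0.002], 'dq': [0.001, 0.0, -0.0, -0.001, -0.001, 0.0], 'joint_torque': [-0.001, -60.526, -34.206, -0.0, 0.01, 0.0], 'eef_pos': [0.27, -0.563, 0.231], 'tool_rot': [-1.578, 1.569, 2.011], 'ft_force': [-0.175, -0.175, -0.464], 'wrist_torque': [-0.036, -0.008, -0.018], 'gripper_width': 0.998}
scene 53.967826022698794 324.3406878107321 235.66981833209476 [[-0.075, 0.533, -0.843, 1.266], [0.997, 0.037, -0.065, 0.066], [-0.003, -0.845, -0.534, 0.556], [0.0, 0.0, 0.0, 1.0]]
ball_finial [(0.9, [448.0, 299.0, 467.0, 333.0]), (0.76, [390.0, 295.0, 413.0, 323.0]), (0.68, [422.0, 237.0, 442.0, 262.0])]
stand_a_top [(0.58, [402.0, 242.0, 450.0, 292.0])]
spire_finial [(0.69, [202.0, 206.0, 222.0, 235.0])]
spare_finial [(0.77, [109.0, 258.0, 136.0, 295.0])]
putty_tin [(0.81, [302.0, 243.0, 334.0, 272.0]), (0.57, [195.0, 223.0, 242.0, 270.0])]
paint_tin [(0.84, [308.0, 211.0, 347.0, 247.0])]
top 52.53462765670349 316.4901747786472 237.32872425923267 [[-0.029, -0.999, 0.029, 0.485], [-1.0, 0.029, 0.001, 0.006], [-0.002, -0.029, -1.0, 1.278], [0.0, 0.0, 0.0, 1.0]]
ball_finial [(0.69, [230.0, 220.0, 246.0, 236.0]), (0.53, [222.0, 179.0, 236.0, 197.0]), (0.5, [255.0, 191.0, 270.0, 204.0])]
stand_a_top [(0.88, [225.0, 221.0, 262.0, 255.0])]
spire_finial [(0.59, [399.0, 244.0, 415.0, 261.0])]
spare_finial [(0.62, [451.0, 199.0, 470.0, 215.0])]
putty_tin [(0.87, [314.0, 237.0, 335.0, 260.0])]
paint_tin [(0.74, [303.0, 270.0, 334.0, 298.0])]
```

Run:
```python
import cv2,numpy as np
a=cv2.imread("pics/scene0.png");b=cv2.imread("pics/top0.png")
x=cv2.resize(a[200:350,370:490],(480,600),interpolation=cv2.INTER_CUBIC)
y=cv2.resize(b[165:265,200:280],(320,400),interpolation=cv2.INTER_CUBIC)
o=np.zeros((600,800,3),np.uint8);o[:,:480]=x;o[:400,480:]=y
cv2.imwrite("pics/crop0.png",o)
```

```text
(no output)
```

View pics/scene0.png

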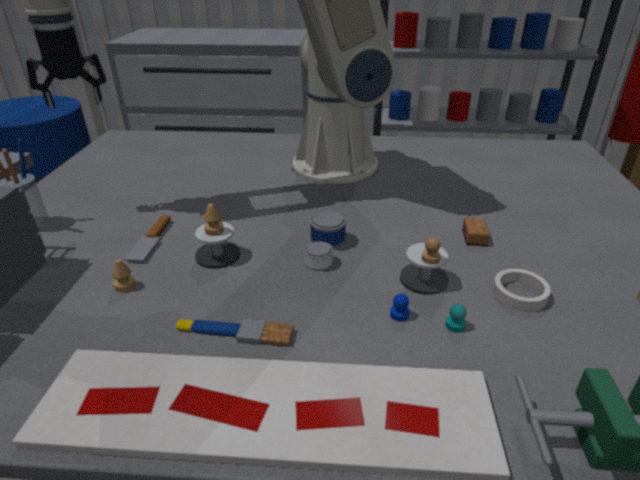

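View pics/top0.png

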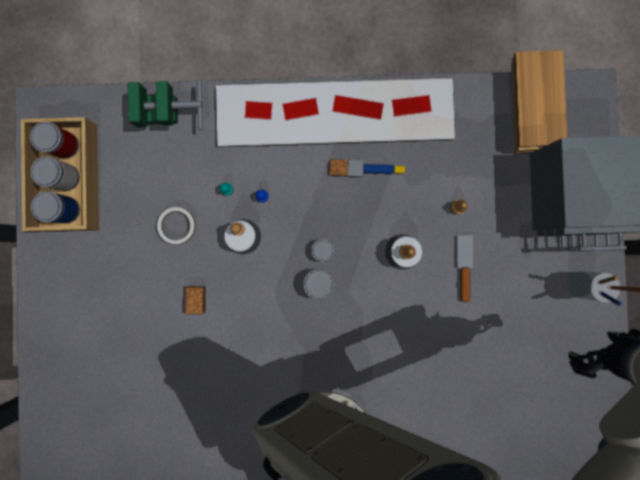

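```bash
sleep 1
```

```text
(no output)
```

View pics/crop0.png

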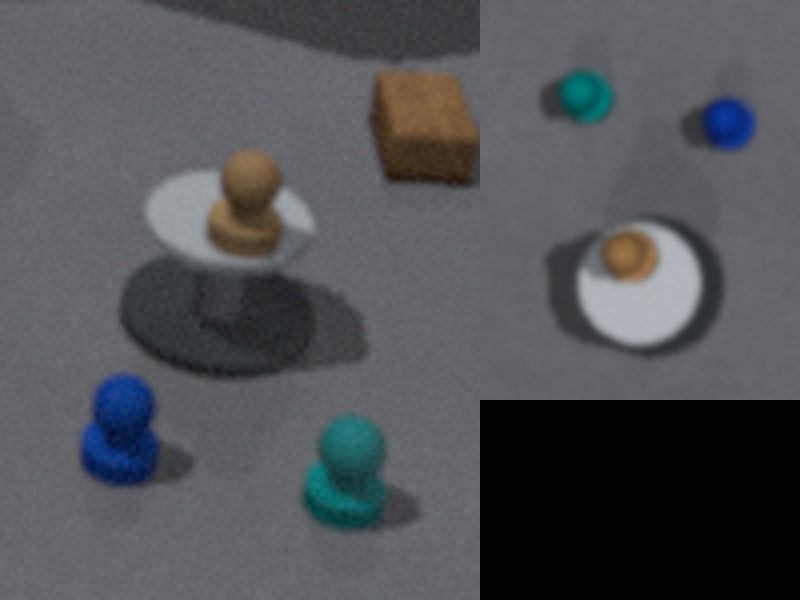

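Candidates for the ball finial, in scene pixels:
- wooden ball top on a stand at (432,250)
- blue look-alike at (400,307)
- turquoise look-alike at (457,317)
- pointed wood finial on the other stand at (213,220)
- spare pointed finial at (123,275)

I choose the wooden one at (432,250). The crop shows a ball top off-centre on the plate, towards the far +x/+y side. Next I measure its position.

```bash
cat > h.py <<'E'
import cv2,numpy as np
from scipy.optimize import minimize,least_squares
from workcell import monitor, vision
U=8
def proj(c,P):
    T=np.linalg.inv(np.array(c["cam_to_world"])); P=np.atleast_2d(P)
    q=P@T[:3,:3].T+T[:3,3]; f=240/np.tan(np.radians(c["vertical_fov"]/2))
    return np.c_[f*q[:,0]/q[:,2]+c["cx"],f*q[:,1]/q[:,2]+c["cy"]]
def unproj(c,uv,z):
    M=np.array(c["cam_to_world"]); f=240/np.tan(np.radians(c["vertical_fov"]/2))
    d=M[:3,:3]@np.array([(uv[0]-c["cx"])/f,(uv[1]-c["cy"])/f,1]); o=M[:3,3]
    return (o+d*(z-o[2])/d[2])[:2]
a=np.linspace(0,2*np.pi,72,endpoint=False)
def ring(x,y,z,r): return np.c_[x+r*np.cos(a),y+r*np.sin(a),np.full(72,z)]
def hulls(x,y):
    g=np.random.RandomState(0).randn(600,3); g/=np.linalg.norm(g,axis=1)[:,None]
    return [np.r_[ring(x,y,.06,.017),ring(x,y,.072,.017)],np.r_[ring(x,y,.07,.008),ring(x,y,.08,.008)],np.array([x,y,.091])+.014*g]
def draw(c,pts,box):
    x0,y0,x1,y1=box; m=np.zeros(((y1-y0)*U,(x1-x0)*U),np.uint8)
    for p in pts:
        uv=(proj(c,p)-[x0,y0]+.5)*U-.5
        cv2.fillConvexPoly(m,cv2.convexHull((uv*16).round().astype(np.int32)),255,shift=4)
    return cv2.resize(m,None,fx=1/U,fy=1/U,interpolation=cv2.INTER_AREA)/255.
def fit(c,obs,box,f,p0):
    def cost(p):
        m=cv2.GaussianBlur(draw(c,f(*p[:2]),box),(0,0),.8); return ((m-obs)**2).sum()
    r=minimize(cost,p0,method="Nelder-Mead",options=dict(initial_simplex=np.array(p0)+np.array([[0,0],[.008,0],[0,.008]]),xatol=1e-5,fatol=1e-4))
    return r.x,r.fun
BOX={"top":(215,210,268,264),"scene":(385,225,470,300)}
def measure(name,save=None,p0=(.5,.2)):
    c=vision.camera(name); x0,y0,x1,y1=BOX[name]
    im=c["img"][y0:y1,x0:x1].astype(float)
    R,G,B=im[...,0],im[...,1],im[...,2]
    sat=(R-B)/(R+1); wood=np.clip(sat/.5,0,1)
    wood=(wood>.5).astype(float); n,l,st,_=cv2.connectedComponentsWithStats((wood>0).astype(np.uint8))
    k=1+np.argmax(st[1:,4]); wood=(l==k).astype(float)
    val=im.max(2); plate=((val>135)|(wood>0)).astype(np.uint8)
    n,l,st,_=cv2.connectedComponentsWithStats(plate); k=1+np.argmax(st[1:,4]); plate=(l==k).astype(np.uint8)
    plate=cv2.morphologyEx(plate,cv2.MORPH_CLOSE,np.ones((3,3)))
    g=lambda m:cv2.GaussianBlur(m.astype(float),(0,0),.8)
    pf,c1=fit(c,g(wood),(x0,y0,x1,y1),hulls,p0)
    # plate: union with finial silhouette
    pp,c2=fit(c,g(plate),(x0,y0,x1,y1),lambda x,y:[ring(x,y,.06,.038)]+hulls(*pf),p0)
    print(name,"finial",np.round(pf*1000,1),round(c1,2),wood.sum(),"plate",np.round(pp*1000,1),round(c2,2),plate.sum(),"diff(f-p)",np.round((pf-pp)*1000,1))
    if save:
        S=8; v=cv2.resize(c["img"][y0:y1,x0:x1,::-1],None,fx=S,fy=S,interpolation=cv2.INTER_CUBIC)
        for P,col in((ring(*pf,.06,.017),(0,0,255)),(ring(*pf,.091,.014),(255,0,255)),(ring(*pp,.06,.038),(0,255,0))):
            cv2.polylines(v,[((proj(c,P)-[x0,y0]+.5)*S).astype(np.int32)],True,col,1)
        cv2.imwrite(save,v)
    return pf,pp
E
python3 - <<'E'
from h import *
import cv2
from workcell import vision
for n,uv in(("top",(240,237)),("scene",(427,257))):
    c=vision.camera(n); p=unproj(c,uv,.06); print(n,p); measure(n,f"pics/m_{n}1.png",tuple(p))
from scipy.spatial.transform import Rotation as Ro
s=monitor.get_state(); print(np.round(Ro.from_euler('xyz',s["tool_rot"]).as_matrix(),3))
E
```

```text
top [0.52654794 0.19838305]
top finial [547.8 204.1] 8.27 129.0 plate [529.3 198.8] 34.61 656 diff(f-p) [18.5  5.3]
scene [0.54403155 0.19866033]
scene finial [548.7 203.9] 24.67 355.0 plate [529.8 198.3] 50.05 737 diff(f-p) [18.9  5.6]
[[-0.     0.433 -0.901]
 [-0.    -0.901 -0.433]
 [-1.     0.     0.   ]]
```

```bash
python3 -c "
import cv2,numpy as np
a=cv2.imread('pics/m_top1.png');b=cv2.imread('pics/m_scene1.png')
o=np.zeros((600,800,3),np.uint8);a=cv2.resize(a,(392,400));b=cv2.resize(b,(405,357));o[:400,:392]=a;o[:357,395:]=b;cv2.imwrite('pics/m1.png',o[:400])"
```

```text
(no output)
```

View pics/m1.png

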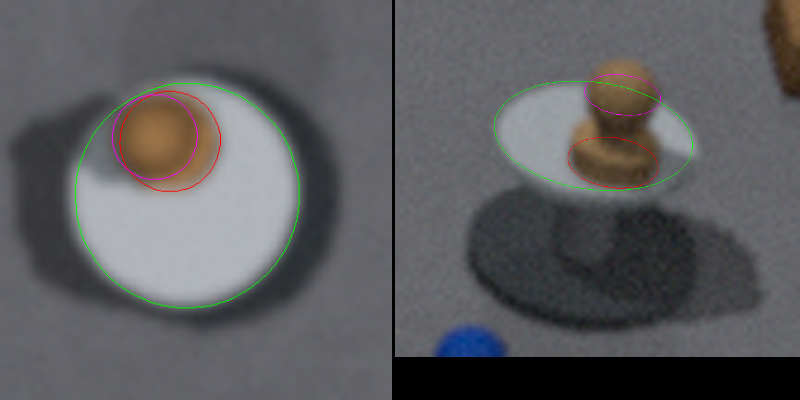

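Both views agree: the finial sits about (+18.7, +5.4) mm off the plate centre, at (548, 204) with the plate at (529.5, 198.5). I'll turn the tool so its z axis lies along the push direction, then travel high to a point behind the finial with the fingers shut.

```bash
python3 -m jog '[1,0,-36.7,-29.8,0, 1,0,-36.7,-29.8,0, 1,0,-36.7,-29.8,0, 1,0,-36.7,-29.8,0, 1,0,-36.7,-29.8,0, 1,0,-36.7,-29.8,0, 1,0,-36.7,-29.8,0, 1,0,0,0,0.1]'; python3 -m jog '[1,0,0,0,0.067, 1,0,-36.7,-29.8,0, 1,0,-36.7,-29.8,0, 1,0,-36.7,-29.8,0, 1,0,-36.7,-29.8,0, 1,0,-36.7,-29.8,0, 1,0,-36.7,-29.8,0, 1,0,0,0,0]'
```

```text
clock: 1.7
eef_pos: [0.3478, -0.237, 0.2313]
tool_rot: [-1.948, 1.569, 1.544]
ft_force: [0.1, -0.4, -0.1]
gripper_width: -0.004
clock: 2.5
eef_pos: [0.4602, 0.0241, 0.2317]
tool_rot: [-2.787, 1.568, 0.64]
ft_force: [0.2, -0.0, 0.5]
gripper_width: -0.0
```

```bash
python3 -m jog '[1,0,-24.7,-31.6,0, 1,0,-24.7,-31.6,0, 1,0,-24.7,-31.6,0, 1,0,-24.7,-31.6,0, 1,0,-24.7,-31.6,0, 1,0,-24.7,-31.6,0, 1,0,0,0,0, 1,0,0,0,0]'
python3 - <<'E'
from h import *
from scipy.spatial.transform import Rotation as Ro
s=monitor.get_state(); R=Ro.from_euler('xyz',s["tool_rot"]).as_matrix();print(np.round(R,3),s["eef_pos"])
d=np.array([-18.7,-5.4])
tgt=np.array([.5482,.204])-d/np.linalg.norm(d)*.055
e=np.r_[tgt,.12]-s["eef_pos"]; print(R.T@e*1000, "d in tool",R.T@np.r_[d,0])
E
```

```text
clock: 3.3
eef_pos: [0.5991, 0.2143, 0.2307]
tool_rot: [0.3, 1.569, -2.56]
ft_force: [-0.2, -0.4, 0.3]
gripper_width: -0.002
[[-0.001  0.278 -0.961]
 [-0.001 -0.961 -0.278]
 [-1.     0.     0.001]] [0.59910444 0.2143266  0.23065575]
[110.64971233  -4.24453311  -3.37618432] d in tool [ 2.55147377e-02 -1.03467589e-02  1.94640500e+01]
```

```bash
python3 -m jog '[1,30,-2,-1.5,0, 1,30,-2.2,-2,0, 1,30,0,0,0, 1,30,0,0,0, 1,25,0,0,0, 1,15,0,0,0, 1,6,0,0,0, 1,0,0,0,0]'
python3 - <<'E'
from h import *
for n in("scene","top"):
    c=vision.camera(n); cv2.imwrite(f"pics/{n}2.png",c["img"][:,:,::-1])
a=cv2.imread("pics/scene2.png")[150:350,340:540];b=cv2.imread("pics/top2.png")[150:290,180:320]
cv2.imwrite("pics/v2.png",np.hstack([cv2.resize(a,(400,400),interpolation=cv2.INTER_CUBIC),cv2.resize(b,(400,400),interpolation=cv2.INTER_CUBIC)]))
E
```

```text
clock: 4.1
eef_pos: [0.6012, 0.2189, 0.0652]
tool_rot: [0.144, 1.57, -2.718]
ft_force: [0.3, -1.0, 0.3]
gripper_width: -0.002
```

View pics/v2.png

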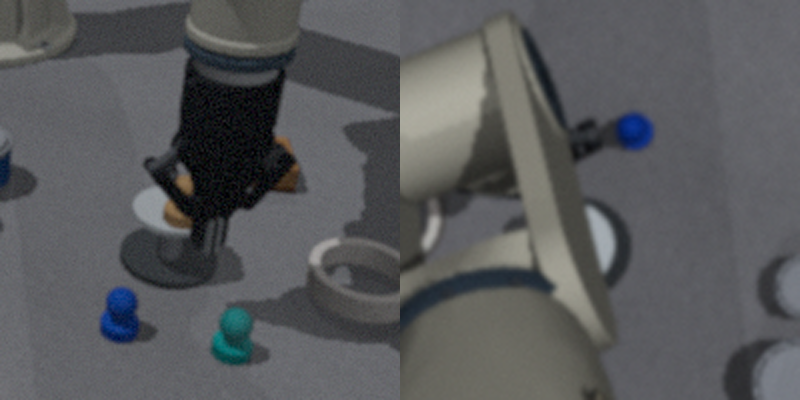

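The fingertips stand behind the foot on the +x/+y side, at about (205,235) in the left crop. z is 65 mm, so they will touch the foot only. Now I go in gently.

```bash
python3 -m jog '[1,0,0,8,0, 1,0,0,6,0, 1,0,0,4,0, 1,0,0,3,0, 1,0,0,2,0, 1,0,0,2,0, 1,0,0,2,0, 1,0,0,2,0]'; python3 -m jog '[1,0,0,2,0, 1,0,0,2,0, 1,0,0,2,0, 1,0,0,2,0, 1,0,0,1.5,0, 1,0,0,1,0, 1,0,0,0,0, 1,0,0,0,0]'
python3 - <<'E'
from h import *
for n in("scene","top"):
    c=vision.camera(n); cv2.imwrite(f"pics/{n}3.png",c["img"][:,:,::-1])
a=cv2.imread("pics/scene3.png")[150:350,340:540];b=cv2.imread("pics/scene3.png")[210:310,380:480]
cv2.imwrite("pics/v3.png",np.hstack([cv2.resize(a,(400,400),interpolation=cv2.INTER_CUBIC),cv2.resize(b,(400,400),interpolation=cv2.INTER_CUBIC)]))
E
```

```text
clock: 5.0
eef_pos: [0.5738, 0.2116, 0.0653]
tool_rot: [-3.076, 1.57, 0.347]
ft_force: [0.6, 0.4, -0.4]
gripper_width: -0.003
clock: 5.8
eef_pos: [0.5633, 0.2086, 0.0652]
tool_rot: [0.02, 1.57, -2.841]
ft_force: [0.8, 0.2, -0.7]
gripper_width: 0.001
```

View pics/v3.png

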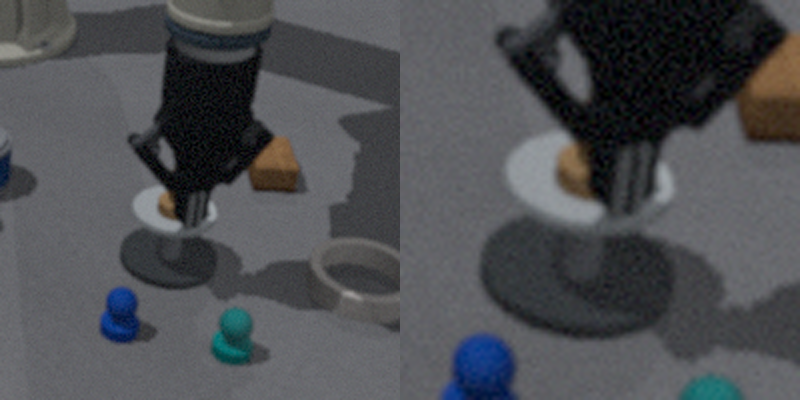

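```bash
python3 -m jog '[1,0,0,-5,0, 1,0,0,-15,0, 1,0,0,-15,0, 1,-30,0,0,0, 1,-30,-30,0,0, 1,0,-45,0,0, 1,0,-45,0,0, 1,0,0,0,0]'
python3 - <<'E'
from h import *
for n in("top","scene"): measure(n,f"pics/m_{n}4.png",(.535,.2))
a=cv2.imread("pics/m_top4.png");b=cv2.imread("pics/m_scene4.png")
cv2.imwrite("pics/m4.png",np.hstack([cv2.resize(a,(390,350)),cv2.resize(b,(400,350))]))
E
```

```text
clock: 6.7
eef_pos: [0.5629, 0.3384, 0.1257]
tool_rot: [-2.184, 1.569, 1.242]
ft_force: [-0.2, -0.6, 0.0]
gripper_width: -0.003
top finial [535.4 200.5] 8.05 129.0 plate [530.6 200.1] 45.59 637 diff(f-p) [4.7 0.4]
scene finial [536.  200.2] 25.02 342.0 plate [532.5 199.8] 60.59 777 diff(f-p) [3.5 0.4]
```

View pics/m4.png

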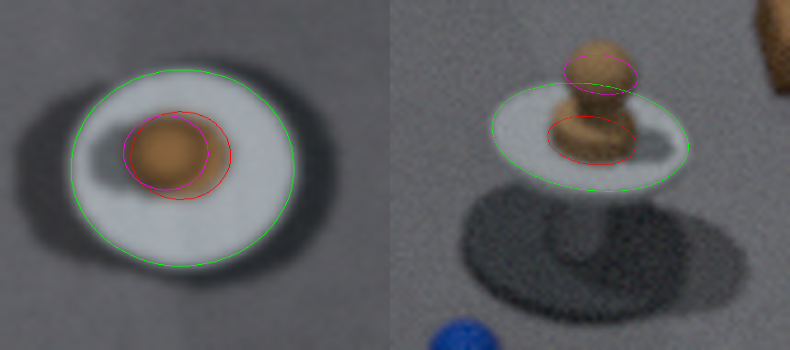

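Both views are clear. The plate fit still needs work, because the shadow notch and the rim thickness bias it, so I refine it with a hull mask and a plate-with-rim model.

```bash
cat >> h.py <<'E'
def plate(name,c,pf,th):
    x0,y0,x1,y1=BOX[name]; im=c["img"][y0:y1,x0:x1].astype(float)
    sat=(im[...,0]-im[...,2])/(im[...,0]+1)
    big=cv2.resize(im.max(2),None,fx=4,fy=4,interpolation=cv2.INTER_LINEAR); bs=cv2.resize(sat,None,fx=4,fy=4)
    m=((big>th)&(bs<.2)).astype(np.uint8)
    n,l,st,_=cv2.connectedComponentsWithStats(m); k=1+np.argmax(st[1:,4])
    cn,_=cv2.findContours((l==k).astype(np.uint8),cv2.RETR_EXTERNAL,cv2.CHAIN_APPROX_NONE)
    h=np.zeros_like(m); cv2.fillConvexPoly(h,cv2.convexHull(max(cn,key=len)),1)
    hh=cv2.resize(h*255,None,fx=.25,fy=.25,interpolation=cv2.INTER_AREA)/255.
    out=[]
    for rim in (0,1):
        f=lambda x,y:[np.r_[ring(x,y,.06,.038),ring(x,y,.054 if rim else .06,.038)]]
        p,cst=fit(c,cv2.GaussianBlur(hh,(0,0),.8),(x0,y0,x1,y1),f,(.53,.2)); out.append((np.round(p*1000,1).tolist(),round(cst,1),round(hh.sum()),round(draw(c,f(*p),BOX[name]).sum())))
    print(name,th,out)
E
python3 - <<'E'
from h import *
for n in("top","scene"):
    c=vision.camera(n)
    for th in(110,125,140): plate(n,c,None,th)
E
```

```text
top 110 [([530.7, 200.2], np.float64(1.9), 749, 727), ([530.7, 200.5], np.float64(0.9), 749, 735)]
top 125 [([530.6, 200.1], np.float64(0.5), 715, 726), ([530.6, 200.4], np.float64(1.4), 715, 734)]
top 140 [([530.6, 200.0], np.float64(7.9), 679, 726), ([530.6, 200.4], np.float64(10.6), 679, 734)]
scene 110 [([532.7, 199.5], np.float64(32.7), 855, 755), ([527.9, 200.5], np.float64(10.2), 855, 856)]
scene 125 [([533.2, 199.6], np.float64(3.7), 766, 755), ([528.3, 200.3], np.float64(33.5), 766, 857)]
scene 140 [([532.8, 199.7], np.float64(14.9), 693, 754), ([527.4, 200.5], np.float64(79.2), 693, 855)]
```

```bash
cat >> h.py <<'E'
def fin(name,c,p0=(.535,.2)):
    x0,y0,x1,y1=BOX[name]; im=c["img"][y0:y1,x0:x1].astype(float)
    big=cv2.resize(im,None,fx=4,fy=4,interpolation=cv2.INTER_LINEAR)
    sat=(big[...,0]-big[...,2])/(big[...,0]+1)
    for th in(.1,.15,.2,.25,.3,.35):
        n,l,st,_=cv2.connectedComponentsWithStats((sat>th).astype(np.uint8)); k=1+np.argmax(st[1:,4])
        hh=cv2.resize((l==k).astype(np.uint8)*255,None,fx=.25,fy=.25,interpolation=cv2.INTER_AREA)/255.
        p,cst=fit(c,cv2.GaussianBlur(hh,(0,0),.8),BOX[name],hulls,p0)
        print(name,th,np.round(p*1000,1),round(cst,1),"area",round(hh.sum()),round(draw(c,hulls(*p),BOX[name]).sum()))
E
python3 - <<'E'
from h import *
for n in("top","scene"): fin(n,vision.camera(n))
E
```

```text
top 0.1 [535.2 200.7] 0.5 area 153 160
top 0.15 [535.2 200.7] 2.3 area 143 160
top 0.2 [535.2 200.7] 5.2 area 134 160
top 0.25 [535.3 200.7] 8.8 area 126 160
top 0.3 [535.3 200.7] 13.0 area 119 160
top 0.35 [535.2 200.7] 18.1 area 111 160
scene 0.1 [536.  200.1] 4.8 area 390 416
scene 0.15 [535.9 200.1] 10.1 area 371 416
scene 0.2 [536.  200.1] 17.3 area 354 416
scene 0.25 [535.9 200.2] 26.0 area 338 416
scene 0.3 [536.  199.9] 37.6 area 321 416
scene 0.35 [536.  199.9] 51.2 area 302 416
```

Plate centre is (530.6, 200.1) and the finial is at (535.2, 200.7), so 4.6 mm remains along the same direction. I bring the finger back behind it.

```bash
python3 -m jog '[1,0,45,0,0, 1,0,45,0,0, 1,30,30,0,0, 1,24,0,0,0, 1,6,0,0,0, 1,0,0,8,0, 1,0,0,6,0, 1,0,0,0,0]'
python3 - <<'E'
from h import *
from scipy.spatial.transform import Rotation as Ro
s=monitor.get_state(); R=Ro.from_euler('xyz',s["tool_rot"]).as_matrix()
print(s["eef_pos"],R.T@(np.array([.5589,.2073,.0652])-s["eef_pos"])*1000)
E
```

```text
clock: 7.8
eef_pos: [0.5831, 0.2148, 0.0664]
tool_rot: [-3.036, 1.57, 0.387]
ft_force: [-0.2, 0.3, 0.1]
gripper_width: -0.001
[0.58311987 0.21480711 0.06640115] [ 1.18404312  0.48167178 25.35285852]
```

```bash
python3 -m jog '[1,1.2,0.5,7,0, 1,0,0,5,0, 1,0,0,3,0, 1,0,0,2,0, 1,0,0,2,0, 1,0,0,2,0, 1,0,0,2,0, 1,0,0,1.2,0]';python3 -m jog '[1,0,0,1.2,0, 1,0,0,0,0, 1,0,0,0,0, 1,0,0,0,0, 1,0,0,-3,0, 1,0,0,-10,0, 1,0,0,-12,0, 1,0,0,-10,0]'; python3 -m jog '[1,-20,0,0,0, 1,-30,-20,0,0, 1,-10,-40,0,0, 1,0,-45,0,0, 1,0,-25,0,0, 1,0,0,0,0, 1,0,0,0,0, 1,0,0,0,0]'
python3 - <<'E'
from h import *
for n in("top","scene"):
    c=vision.camera(n); plate(n,c,None,125); fin(n,c); measure(n,f"pics/m_{n}5.png",(.535,.2))
a=cv2.imread("pics/m_top5.png");b=cv2.imread("pics/m_scene5.png")
cv2.imwrite("pics/m5.png",np.hstack([cv2.resize(a,(390,397)),cv2.resize(b,(400,397))]))
E
```

```text
clock: 8.6
eef_pos: [0.5607, 0.2073, 0.0641]
tool_rot: [-3.043, 1.57, 0.379]
ft_force: [1.5, 0.7, 0.7]
gripper_width: -0.003
clock: 9.4
eef_pos: [0.5947, 0.2171, 0.0642]
tool_rot: [-3.067, 1.57, 0.356]
ft_force: [0.2, 0.3, -0.3]
gripper_width: -0.003
clock: 10.2
eef_pos: [0.5575, 0.3408, 0.1239]
tool_rot: [0.8, 1.57, -2.061]
ft_force: [-0.6, -0.8, 0.3]
gripper_width: 0.006
top 125 [([530.6, 200.1], np.float64(0.6), 716, 726), ([530.6, 200.4], np.float64(1.4), 716, 734)]
top 0.1 [530.9 199.3] 0.5 area 153 160
top 0.15 [530.9 199.3] 2.2 area 143 160
top 0.2 [531.  199.3] 5.2 area 134 160
top 0.25 [530.9 199.3] 8.5 area 127 160
top 0.3 [530.8 199.3] 12.7 area 119 160
top 0.35 [530.9 199.6] 18.5 area 110 160
top finial [530.9 199.3] 9.32 126.0 plate [530.5 200.1] 42.58 644 diff(f-p) [ 0.4 -0.8]
scene 125 [([533.1, 199.6], np.float64(2.8), 766, 755), ([528.3, 200.3], np.float64(32.2), 766, 857)]
scene 0.1 [531.8 198.9] 3.5 area 391 412
scene 0.15 [531.7 198.9] 8.2 area 372 412
scene 0.2 [531.7 198.9] 14.8 area 356 412
scene 0.25 [531.8 199. ] 23.1 area 340 412
scene 0.3 [531.8 199. ] 33.7 area 322 412
scene 0.35 [532.1 199. ] 47.0 area 304 412
scene finial [531.8 198.9] 24.61 339.0 plate [532.2 199.5] 63.01 786 diff(f-p) [-0.5 -0.6]
```

View pics/m5.png

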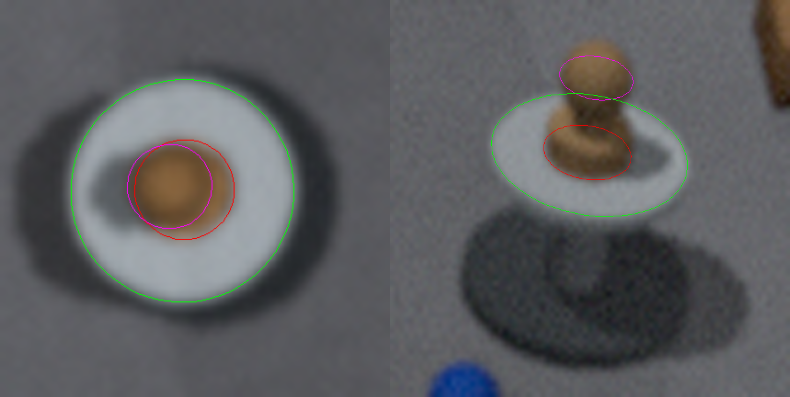

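The finial is upright and within about 1 mm of centre in both views, and the gripper is clear. Before handing in, I compare the bystanders with the first picture.

Run:
```python
from h import *
from workcell import search_frame, job
c=vision.camera("scene")
for t in("spire_finial","spare_finial","putty_tin","paint_tin","ball_finial"):
    print(t,[(round(d["conf"],2),np.round(d["bbox"]).tolist()) for d in search_frame(c,t)])
print(monitor.get_state()["clock"],job.finish_job())
```

```text
spire_finial [(0.65, [203.0, 204.0, 224.0, 235.0]), (0.37, [417.0, 233.0, 437.0, 260.0])]
spare_finial [(0.66, [111.0, 259.0, 134.0, 294.0])]
putty_tin [(0.82, [301.0, 243.0, 333.0, 272.0])]
paint_tin [(0.87, [306.0, 210.0, 346.0, 249.0])]
ball_finial [(0.81, [447.0, 301.0, 469.0, 332.0]), (0.73, [419.0, 232.0, 438.0, 259.0]), (0.64, [393.0, 294.0, 410.0, 323.0])]
the job is handed in; nothing more can be done
10.7 None
```

The ball finial now stands upright in the middle of stand a's plate, about 1 mm off centre, and the job is handed in at 10.7 s on the clock. I moved it with two slow pushes of the shut fingertips, low on its foot. Measured force stayed at 1.5 N or less in every reading, and the gripper was pulled clear before the last look.

**Centring:** The top camera puts the finial at (530.9, 199.3) mm and the plate centre at (530.6, 200.1) mm, an offset of (+0.3, −0.8) mm. The scene camera's fit gives (−0.5, −0.6) mm. Its plate x is uncertain by about ±2.5 mm, because the plate's rim thickness can be counted in or left out. I therefore relied on the top view.

**Everything else:** The pointed finial on stand b, the spare finial, both tins and the blue and turquoise look-alikes were found within 3 pixels of where they started. I did not re-check the brush, scraper, sanding block or tape roll; the arm showed no sign of contact with anything else.

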